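# Stop test and held inching on the specimen lap

### The job

The bench lap is unplugged for its safety check: push its round mushroom stop button down until it latches, then twist the button's head clockwise until it springs back up. Then turn the bar dial clockwise from off, past its two resting clicks, to the third position (spring-return inching) and keep it there: finish while the gripper is still holding the dial in the third position, so that the technician can meter the contacts. Leave the dish, the folding lens and the brush along the bench edge where they are.

Things in the scene. Friction and masses are not known exactly. Their poses are not given: they have to be found in the camera images.
- lap: Bench lap (grinder), fixed grey housing 295 x 212 mm. Origin on the bench under the middle of its control deck; x to its rear, y left, z up. Deck level, 85 mm up. Housing from 50 mm before to 245 mm behind the origin; the round bowl begins 70 mm behind it, rim 34 mm above the deck. On the deck at x = 0, y = +56 and -56 mm, stand the mushroom stop button and the bar dial, either one on either side, axes upright.
- stop_top (a point): Centre of the flat top of the round black mushroom head of the stop button; moves with the head, x axis turns with it, z up. Head 40 mm across (grip it round the rim), 16 mm thick, over a bezel ring 34 mm across, 6 mm high. This point is 32 mm above the deck with the button up, 24.5 mm latched.
- stop_stem (a joint): How far the stop button is down, m: 0 up, 0.0075 fully down. About 8 N pushes it over its snap point (4.5 to 5 mm down); from there it snaps to the bottom and stays latched, held by about 5 N. Above the snap point a spring pushes it fully up.
- stop_head (a joint): Twist of the mushroom head, rad: 0 at rest, clockwise from above positive, stop at 0.9. When latched, twisting cams the head up by 5.6 mm times sin(angle) (4.0 mm at 0.8): let the hand rise with it. Beyond about 0.65 rad it is past the snap point and springs up once let go. Takes about 0.1 N m; a light spring turns the freed head back to 0. Twist by 0.75 to 0.85 rad.
- dial_grip (a point): Point on the upright axis of the black bar dial, 28 mm above the deck; x axis along the bar to its white pointer line, z up; turns with the dial. Grip bar 46 mm long, 12 mm thick (grip across this), from 10 to 37 mm above the deck, on a round skirt 49 mm across whose top is 10 mm above the deck.
- dial (a joint): Dial angle, rad, clockwise from above positive: 0 off (start, pointer to the rear left), resting clicks at 0.436 (one white tick) and 0.873 (two ticks), third position 1.309 (three ticks), end stop 1.361. Clicks take 0.06 N m. From 0.89 on a spring pushes back: 0.17 N m to pass the last click (near 1.09), 0.12 N m to hold the third; let go, it runs back to the second click.
- petri_mid (a point): Bystander: middle (7 mm up) of a round glass dish of grit, 62 mm across, 14 mm high, lying at the bench's front edge on the right.
- lens_mid (a point): Bystander: middle (6 mm up) of a folding pocket lens, 28 x 45 x 12 mm, lying at the bench's front edge in front of the lap.
- brush_mid (a point): Bystander: middle (5 mm up) of a dust brush, 152 mm long, 30 mm wide, lying at the bench's front edge on the left.

How it is judged:
On the way, in this order (a step that is already met when the one before it is completed fails the run):
1. the stop button is pressed down to its latch (value of joint stop_stem above 0.0065 m), for 0.2 s.
2. its head is twisted clockwise by at least 0.45 rad (value of joint stop_head above 0.45 rad), for 0.05 s.
3. the stop button has sprung back up and its head has turned back (value of joint stop_stem below 0.001 m and value of joint stop_head below 0.15 rad), for 0.2 s.
4. the dial is held in its third position (value of joint dial above 1.22 rad and contact force between the fingers and dial above 1 N), for 0.3 s.
At the end, for the whole second after the job is handed in: The gripper's fingers still hold the dial (contact force above 1 N) at rest in its third position (above 1.22 rad), and the stop button is up (less than 1 mm down) with its head turned back (under 0.15 rad) (all of step 3 and all of step 4 and velocity of joint dial between -0.1 and 0.1 rad/s); the arm keeps its last pose, push and grip.
It fails at once if the dial is turned away from off (more than 0.3 rad) while the stop button is down (value of joint dial above 0.3 rad and value of joint stop_stem above 0.004 m).
It fails at once if the dish, the lens or the brush is pushed more than 20 mm (distance of any of petri_mid, lens_mid, brush_mid from where it was at the start of the episode above 0.02 m).
It also fails if it takes over 54 s, if anything falls off the work surface, if the arm or the gripper's body presses on something with over 40 N, if the wrist force passes 120 N, or if a joint passes its speed limit or range.

### The arm

A 7-joint arm with a two-finger parallel gripper is mounted at the origin on a cart in front of the work surface, level with it; the furniture and walls round the work are solid. World frame = base frame: x ahead of the robot, y to its left, z up, the work surface at z = 0. Lengths are in m, angles in rad, forces in N, time in s.
With the tool pointing down it reaches from about 0.35 to 0.9 m from the base axis. Payload 7.2 kg.
Tool frame: the origin (TCP) lies on the centre line of the jaws, within the pads' length; the fingertips stand 8 mm ahead of it and the grasp point (between the pads) lies 11 mm behind it; y points along the fingers, z is the direction in which the jaws open and shut, and the axes are right-handed (so a half turn about y gives the same grasp; the last joint's range is limited). The gripper opens to 88 mm and grips with 3 to 60 N. Pads are 20 mm wide; open, the fingers measure 115 mm over their backs; the gripper's body (75 mm by 178 mm) begins 61 mm behind the grasp point.
Start: joints at [1.083, 0.411, -0.013, 1.596, 0.006, 1.134, -0.082], TCP at [0.255, -0.571, 0.231] pointing down, gripper open.
Joint ranges: [-2.95, 2.95], [-0.29, 1.99], [-1.47, 1.44], [0.14, 2.54], [-1.03, 4.17], [0.13, 1.85], [-2.86, 2.86]. Speed limits (rad/s): [2.39, 2.39, 3.01, 3.01, 3.14, 3.14, 3.14].

### API

Orientations are given as a rotation vector (axis times angle).
In Python, from bench import telemetry, grab_frame, calibration, hand_in gives the robot as it stands.
- The arm moves only by the tool arm_command, never from a script. Its argument "rows" is a list of rows, each an object of numbers: "dx", "dy", "dz": the shift along the tool's x, y, z in m; "ax", "ay", "az": the turn, a rotation vector about the tool's x, y, z in rad. In form: [{"dx": .., "dy": .., "dz": .., "ax": .., "ay": .., "az": ..}, ...]. A call has exactly 5 rows; each row shifts and turns the commanded pose from where the row before left it, along the tool's axes as they then stand; what a row does not reach is not made up. A row lasts 1/12 s, in which the tool goes at most 41.7 mm and 7.16 degrees, less where a joint would pass 70% of its speed; a pose out of reach is approached as far as the arm can. A call with a gripper value outside its range is refused whole. "hand" is the finger opening in m, from 0 to 0.0878, set as the call begins (left out, the last holds). The fingers move at their own pace and stop on an object; "squeeze" is the grip in N (left out, the last holds). Time passes only in rows, so rows that do not move let the fingers close, or fill a call up. It gives the time, the measured TCP pose, the force and the opening at its end, in the units of the state.
- telemetry.sense(): the state, without advancing time (a new reading comes with each control period).
- grab_frame(name): name is "side" or "top" or "wrist"; returns the picture (400x640x3 uint8, red, green, blue); there is no depth.
- calibration(name): a dict with "K" (3x3 intrinsics, pixels), "view" (4x4, takes a point from world to camera coordinates). Camera axes: x right, y down, z forward; pixel columns grow to the right and rows downward; lengths in m; the calibration is good to about 2 mm. A picture is of the moment at which its call begins: read the wrist's pose just before it. calibration takes no time and is no camera call; for the wrist camera it gives the pose at the moment of the call.
- hand_in(): hands the job in, once; it reports no verdict.
The state is a dict: "clock": time; "joints": joint angles; "qd": joint speeds; "joint_torque": joint torques, N m; "tool_pos": TCP position; "tool_rot": TCP orientation; "force": force on the tool from outside, world axes, zero at the start; "torque": the same for the moment, N m; "width": finger opening in m.
Only numpy, scipy, OpenCV 4.12 (cv2) and the standard library are available. Lean on these libraries where they do the work, as an engineer would, in place of code of your own. Each camera call takes 0.05 s, during which the arm holds its last target. There are 200 camera calls.

## Working session

There is one attempt and no reset: what is moved stays moved. The work goes in short steps, Python scripts to look and compute and a tool call to move; the robot and the scene stay as the last step left them, time stands still between calls to the robot, and variables do not carry over. Pictures are saved under pics/ and viewed, about 8 in all and at most 12, crops included, and the job is handed in when it is done.

Besides the shell and the picture viewer there is one more tool, called after "Request:" in YAML: its name, and indented under it one key for each argument. arm_command: Moves the arm, as the interface text tells. Its arguments: {"type":"object","properties":{"rows":{"type":"array","items":{"type":"object","properties":{"dx":{"type":"number"},"dy":{"type":"number"},"dz":{"type":"number"},"ax":{"type":"number"},"ay":{"type":"number"},"az":{"type":"number"}}}},"hand":{"type":"number"},"squeeze":{"type":"number"}},"required":["rows"]}

```bash
mkdir -p pics; python3 - <<'E'
from bench import *
import cv2
print(telemetry.sense())
for n in("top","side"):
    c=calibration(n);print(n,c["K"],c["view"])
    cv2.imwrite(f"pics/{n}0.png",grab_frame(n)[:,:,::-1])
E
```

```text
{'clock': 0.0, 'joints': array([ 1.08277985,  0.41192134, -0.01268943,  1.59702135,  0.00562146,
        1.13429893, -0.0821924 ]), 'qd': array([-5.11799849e-04,  1.64755015e-04, -5.69886307e-04,  7.34405385e-04,
        8.09326798e-05, -1.76544701e-03,  1.38543133e-03]), 'joint_torque': array([ 5.81528639e-05, -5.87958562e+01,  6.41596857e-01, -2.91083980e+01,
       -5.39793901e-02,  1.81112549e-02,  1.48763802e-04]), 'tool_pos': array([ 0.25449233, -0.57030995,  0.22980513]), 'tool_rot': array([-0.42447315,  1.9916002 , -1.98846247]), 'force': array([ 0.31685843, -0.65341238, -0.1100335 ]), 'torque': array([-0.03159828,  0.05690675,  0.02621742]), 'width': 0.0877575308788121}
top [[519.49389034   0.         319.08051229]
 [  0.         519.49389034 192.19566566]
 [  0.           0.           1.        ]] [[-0.02069871 -0.99914751 -0.03571864  0.00501742]
 [-0.99390801  0.02443215 -0.10747067  0.49253661]
 [ 0.10825173  0.03327654 -0.99356642  1.095113  ]
 [ 0.          0.          0.          1.        ]]
side [[482.848205     0.         318.2712209 ]
 [  0.         482.848205   192.36140073]
 [  0.           0.           1.        ]] [[ 0.99850956  0.05359191  0.01032355 -0.4939441 ]
 [ 0.02788941 -0.33844264 -0.94057363  0.0819888 ]
 [-0.0469132   0.93945968 -0.33943286  1.265268  ]
 [ 0.          0.          0.          1.        ]]
```

View pics/top0.png

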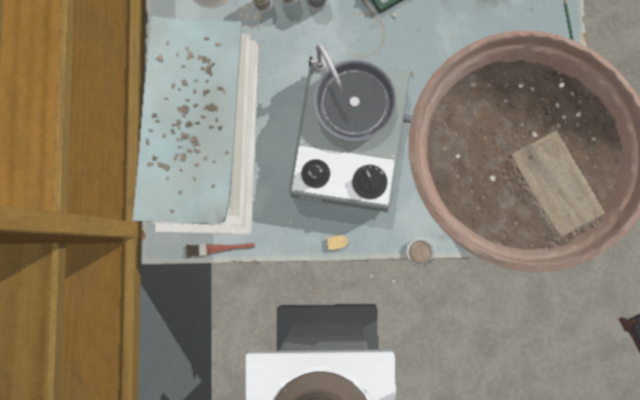

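View pics/side0.png

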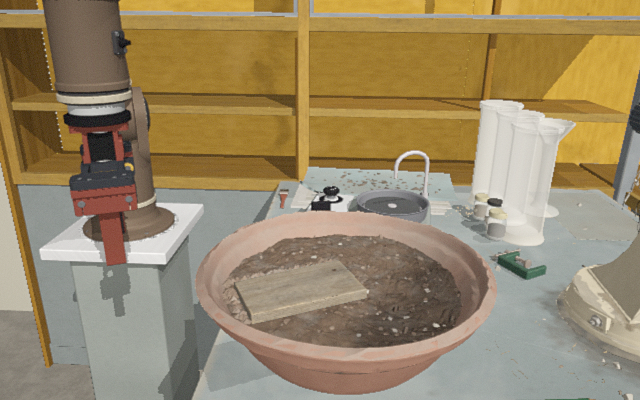

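Top view: the lap is in the middle, with one knob at about (315,173) and the other at about (370,181). A large pot stands to the right of the lap, and the dish, lens and brush lie on the front edge. I'll enlarge the deck.

```bash
python3 - <<'E'
import cv2
a=cv2.imread("pics/top0.png")[140:220,280:410]
cv2.imwrite("pics/crop0.png",cv2.resize(a,None,fx=6,fy=6,interpolation=cv2.INTER_CUBIC))
E
cat > h.py <<'E'
from bench import *
import numpy as np, cv2
from scipy.spatial.transform import Rotation as R
def ray(n,u,v,z,c=None):
    c=c or calibration(n);V=np.array(c["view"]);K=np.array(c["K"])
    o=-V[:3,:3].T@V[:3,3]; d=V[:3,:3].T@np.linalg.solve(K,[u,v,1])
    return o+d*(z-o[2])/d[2]
E
python3 - <<'E'
from h import *
for u,v,z in[(315,173,.12),(370,181,.117),(297,193,.085),(388,208,.085),(393,156,.085),(303,150,.085),(355,101,.1)]: print(u,v,ray("top",u,v,z).round(4))
s=telemetry.sense();print(R.from_rotvec(s["tool_rot"]).as_matrix().round(3))
for n in["top","side"]:
  c=calibration(n);print(n,(-np.array(c["view"])[:3,:3].T@np.array(c["view"])[:3,3]).round(3))
# pot rim: side extents vs top at several z
for z in(.1,.15,.2,.25): print(z,ray("top",411,150,z).round(3),ray("top",530,32,z).round(3),ray("top",530,270,z).round(3),ray("side",197,280,z).round(3),ray("side",340,213,z).round(3))
E
```

```text
315 173 [ 0.5209 -0.0019  0.12  ]
370 181 [ 0.5025 -0.1106  0.117 ]
297 193 [0.4856 0.0372 0.085 ]
388 208 [ 0.4505 -0.1474  0.085 ]
393 156 [ 0.5571 -0.1613  0.085 ]
303 150 [0.5747 0.0233 0.085 ]
355 101 [ 0.6708 -0.0862  0.1   ]
[[-0.913 -0.001  0.408]
 [-0.408  0.001 -0.913]
 [ 0.    -1.    -0.001]]
top [ 0.371 -0.043  1.141]
side [ 0.55  -1.134  0.512]
0.1 [ 0.566 -0.196  0.1  ] [ 0.805 -0.449  0.1  ] [ 0.321 -0.418  0.1  ] [ 0.315 -0.44   0.1  ] [ 0.549 -0.128  0.1  ]
0.15 [ 0.556 -0.189  0.15 ] [ 0.784 -0.43   0.15 ] [ 0.324 -0.4    0.15 ] [ 0.344 -0.525  0.15 ] [ 0.55 -0.25  0.15]
0.2 [ 0.547 -0.182  0.2  ] [ 0.763 -0.41   0.2  ] [ 0.326 -0.382  0.2  ] [ 0.372 -0.609  0.2  ] [ 0.55  -0.372  0.2  ]
0.25 [ 0.538 -0.174  0.25 ] [ 0.743 -0.391  0.25 ] [ 0.328 -0.364  0.25 ] [ 0.401 -0.693  0.25 ] [ 0.55  -0.494  0.25 ]
```

View pics/crop0.png

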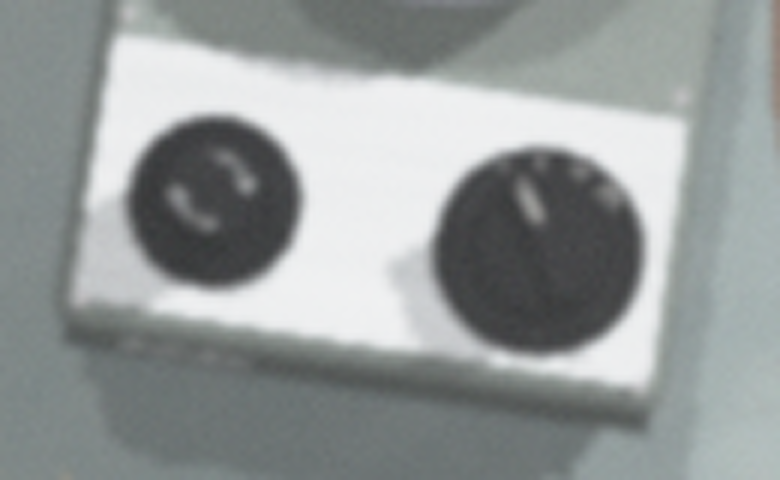

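The stop button is on the left, near px (315,173). The dial is on the right, near px (370,181), with its pointer to the rear left at "off". The pot's rim is about 0.13 m high, so I'll approach over it.

Request:
arm_command:
  rows:
    - {"dx": -0.0222,"dy": -0.004,"dz": -0.0183}
    - {"dx": -0.0222,"dy": -0.004,"dz": -0.0183}
    - {"dx": -0.0222,"dy": -0.004,"dz": -0.0183}
    - {"dx": -0.0222,"dy": -0.004,"dz": -0.0183}
    - {"dx": -0.0222,"dy": -0.004,"dz": -0.0183}
  hand: 0.065
  squeeze: 40

```text
invalid input
```

Request:
arm_command:
  rows:
    - {"dx": -0.0222,"dy": -0.004,"dz": -0.0183,"ax": 0,"ay": 0,"az": 0}
    - {"dx": -0.0222,"dy": -0.004,"dz": -0.0183,"ax": 0,"ay": 0,"az": 0}
    - {"dx": -0.0222,"dy": -0.004,"dz": -0.0183,"ax": 0,"ay": 0,"az": 0}
    - {"dx": -0.0222,"dy": -0.004,"dz": -0.0183,"ax": 0,"ay": 0,"az": 0}
    - {"dx": -0.0222,"dy": -0.004,"dz": -0.0183,"ax": 0,"ay": 0,"az": 0}
  hand: 0.065
  squeeze: 40

```text
clock: 0.52
tool_pos: [0.319, -0.4405, 0.2504]
tool_rot: [-0.424, 1.991, -1.989]
force: [-0.4, -0.7, 0.6]
width: 0.0653
```

Request:
arm_command:
  rows:
    - {"dx": -0.0222,"dy": 0,"dz": -0.0183,"ax": 0,"ay": 0,"az": 0}
    - {"dx": -0.0222,"dy": 0,"dz": -0.0183,"ax": 0,"ay": 0,"az": 0}
    - {"dx": -0.0222,"dy": 0,"dz": -0.0183,"ax": 0,"ay": 0,"az": 0}
    - {"dx": -0.0222,"dy": 0,"dz": -0.0183,"ax": 0,"ay": 0,"az": 0}
    - {"dx": -0.0222,"dy": 0,"dz": -0.0183,"ax": 0,"ay": 0,"az": 0}

```text
clock: 0.93
tool_pos: [0.383, -0.3117, 0.2505]
tool_rot: [-0.424, 1.99, -1.99]
force: [0.5, 0.6, 0.1]
width: 0.0649
```

Request:
arm_command:
  rows:
    - {"dx": -0.0222,"dy": 0,"dz": -0.0183,"ax": 0,"ay": 0,"az": 0}
    - {"dx": -0.0222,"dy": 0,"dz": -0.0183,"ax": 0,"ay": 0,"az": 0}
    - {"dx": -0.0222,"dy": 0,"dz": -0.0183,"ax": 0,"ay": 0,"az": 0}
    - {"dx": -0.0222,"dy": 0,"dz": -0.0183,"ax": 0,"ay": 0,"az": 0}
    - {"dx": -0.0222,"dy": 0,"dz": -0.0183,"ax": 0,"ay": 0,"az": 0}

```text
clock: 1.35
tool_pos: [0.4471, -0.183, 0.2505]
tool_rot: [-0.424, 1.99, -1.99]
force: [-0.3, -0.0, -0.5]
width: 0.0648
```

Request:
arm_command:
  rows:
    - {"dx": -0.0222,"dy": 0,"dz": -0.0183,"ax": 0,"ay": 0,"az": 0}
    - {"dx": -0.0222,"dy": 0,"dz": -0.0183,"ax": 0,"ay": 0,"az": 0}
    - {"dx": -0.0222,"dy": 0,"dz": -0.0183,"ax": 0,"ay": 0,"az": 0}
    - {"dx": -0.0222,"dy": 0,"dz": -0.0183,"ax": 0,"ay": 0,"az": 0}
    - {"dx": -0.0,"dy": 0,"dz": -0.0,"ax": 0,"ay": 0,"az": 0}

```text
clock: 1.77
tool_pos: [0.4999, -0.0753, 0.2506]
tool_rot: [-0.429, 1.988, -1.983]
force: [0.1, 0.3, -0.4]
width: 0.0651
```

```bash
python3 - <<'E'
from h import *
import pickle
s=telemetry.sense();c=calibration("wrist");f=grab_frame("wrist");pickle.dump(c,open("w1.pkl","wb"))
print(s["tool_pos"],s["force"],s["joints"].round(2));cv2.imwrite("pics/w1.png",f[:,:,::-1])
E
```

```text
[ 0.49994651 -0.07533678  0.25055128] [ 0.10692081  0.2576504  -0.38502264] [ 0.36  0.21 -0.36  1.84  0.08  1.11 -1.17]
```

View pics/w1.png

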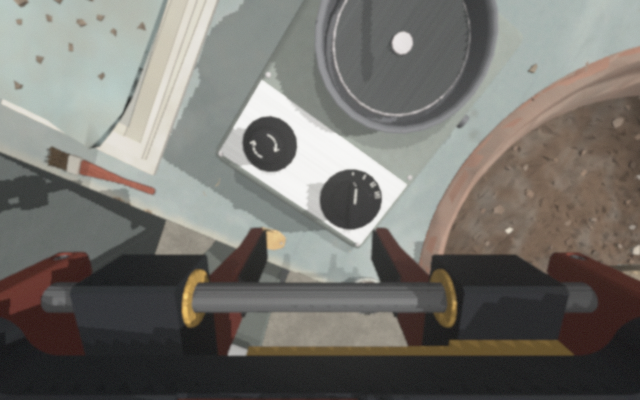

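Wrist view: stop head at about (269,144), dial at about (351,199) with its pointer at about (355,193), both fully visible. I'll fit ellipses to the dark blobs and triangulate.

```bash
python3 - <<'E'
from h import *
import pickle
c=pickle.load(open("w1.pkl","rb"))
def blobs(p,pts,r):
    g=cv2.imread(p,0)
    for u,v in pts:
        m=np.zeros_like(g);cv2.circle(m,(u,v),r,255,-1)
        b=((g<105)&(m>0)).astype(np.uint8)
        cs,_=cv2.findContours(cv2.morphologyEx(b,cv2.MORPH_CLOSE,np.ones((5,5))),cv2.RETR_EXTERNAL,cv2.CHAIN_APPROX_NONE)
        k=max(cs,key=cv2.contourArea);yield cv2.fitEllipse(cv2.convexHull(k))
W=list(blobs("pics/w1.png",[(269,144),(351,199)],36)); T=list(blobs("pics/top0.png",[(315,173),(370,181)],22))
print(W);print(T)
for (n,cc,E) in(("wrist",c,W),("top",calibration("top"),T)):
    for e,zs in zip(E,((.109,.117),(.095,.108))):
        for z in zs: print(n,z,ray(n,*e[0],z,cc).round(4))
p1=ray("wrist",355,184,.122,c);p0=ray("wrist",354.5,204,.122,c);d=p1-p0;print("ptr",np.degrees(np.arctan2(d[1],d[0])))
g=cv2.imread("pics/w1.png")[100:250,200:420];cv2.imwrite("pics/w1c.png",cv2.resize(g,None,fx=3.6,fy=3.6,interpolation=cv2.INTER_CUBIC))
E
```

```text
[((269.1120910644531, 143.72454833984375), (51.91951370239258, 54.281246185302734), 143.25668334960938), ((350.1079406738281, 199.03135681152344), (57.900840759277344, 60.452903747558594), 74.6201171875)]
[((315.153564453125, 173.3465576171875), (26.93349266052246, 27.337730407714844), 27.862545013427734), ((369.2834167480469, 181.6627960205078), (32.66109085083008, 33.437007904052734), 88.14750671386719)]
wrist 0.109 [ 0.5284 -0.0049  0.109 ]
wrist 0.117 [ 0.5294 -0.006   0.117 ]
wrist 0.095 [ 0.5077 -0.1102  0.095 ]
wrist 0.108 [ 0.51   -0.1076  0.108 ]
top 0.109 [ 0.5218 -0.0018  0.109 ]
top 0.117 [ 0.5206 -0.0021  0.117 ]
top 0.095 [ 0.504  -0.1105  0.095 ]
top 0.108 [ 0.5024 -0.1097  0.108 ]
ptr 24.913543716599058
```

View pics/w1c.png

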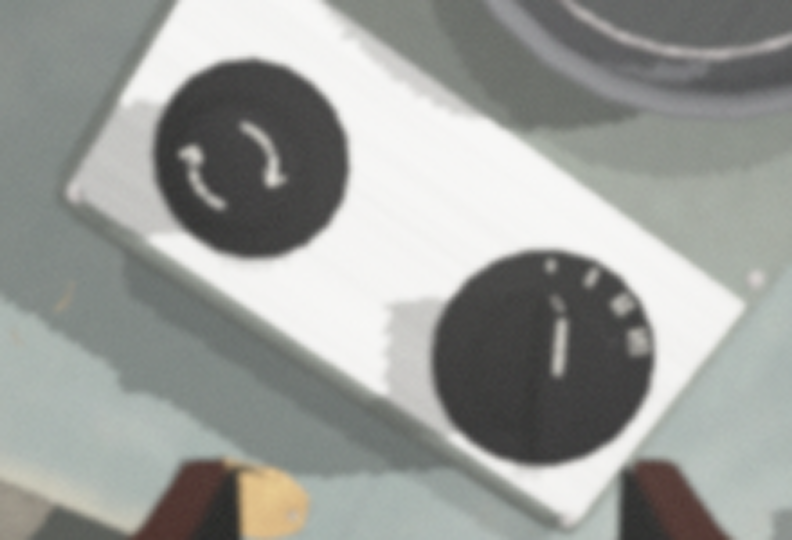

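The top and wrist fits disagree by 4–7 mm, and the discs look larger than stated (about 57 and 68 mm). I'll check the side image and the scale before descending.

```bash
python3 - <<'E'
from h import *
a=cv2.imread("pics/side0.png")[170:235,280:400]
cv2.imwrite("pics/sc.png",cv2.resize(a,None,fx=6.5,fy=6.5,interpolation=cv2.INTER_CUBIC))
s=telemetry.sense();print(s["clock"],s["tool_pos"],s["tool_rot"],s["qd"].round(4))
c=calibration("wrist");V=c["view"];print(c["K"]);o=-V[:3,:3].T@V[:3,3];print(o,V[:3,:3].round(3))
import pickle;print(np.abs(pickle.load(open("w1.pkl","rb"))["view"]-V).max())
for n in("top","side"):
  c=calibration(n)
  for P in([.52,-.002,.117],[.504,-.11,.095]):
    q=c["K"]@(c["view"]@np.r_[P,1])[:3];print(n,q/q[2])
E
```

```text
1.8167 [ 0.49890037 -0.07815902  0.25034286] [-0.42870864  1.98799886 -1.98534469] [ 0.0388 -0.0125  0.0564  0.0199  0.0121  0.0073  0.035 ]
[[279.6860816    0.         318.94425974]
 [  0.         279.6860816  202.81341968]
 [  0.           0.           1.        ]]
[ 0.56180449 -0.04942747  0.40504564] [[ 0.413 -0.911 -0.001]
 [-0.881 -0.399  0.254]
 [-0.231 -0.104 -0.967]]
0.0020832253421960156
top [315.10223817 173.66691173   1.        ]
top [369.0222933  181.67842394   1.        ]
side [328.89282184 187.17615039   1.        ]
side [320.18785632 211.53466085   1.        ]
```

View pics/sc.png

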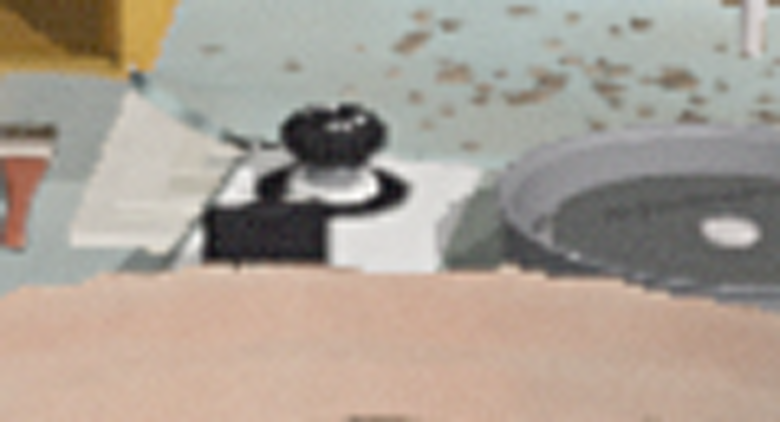

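The side view shows why: flat black scale rings lie on the deck under both knobs, so the blobs belong at z = 0.085. At that height top and wrist agree to within 1 mm, and the spacing is 112 mm. I'll compute the moves.

```bash
cat >> h.py <<'E'
STOP=np.array([.5254,-.0013]);DIAL=np.array([.5056,-.1117])
def to(xy,z,yaw=None):
    s=telemetry.sense();M=R.from_rotvec(s["tool_rot"]).as_matrix()
    d=M.T@(np.r_[xy,z]-s["tool_pos"]); a=np.degrees(np.arctan2(M[1,2],M[0,2]))
    print("t",s["clock"],"pos",s["tool_pos"].round(4),"jaw",a.round(2),"tilt",M[2].round(4),"w",s["width"].round(4),"F",s["force"].round(1),"T",s["torque"].round(2))
    print(" d tool",d.round(4)); 
    if yaw is not None: print(" ay",np.radians(a-yaw).round(4), "tilt fix ax,az",(M.T@np.cross(M[:,1],[0,0,-1])).round(4))
E
python3 - <<'E'
from h import *
import pickle
c=pickle.load(open("w1.pkl","rb"))
f=lambda x,y,z:ray("wrist",(x+.5)/3.6-.5+200,(y+.5)/3.6-.5+100,z,c)
a=lambda d:np.degrees(np.arctan2(d[1],d[0]))
for P in((550,265),(591,277),(622,304),(638,345)): print(a(f(*P,.085)[:2]-DIAL).round(1))
print(a((f(561,320,.122)-f(557,376,.122))))
for z in(.085,):
  for n,cc,u,v in(("wrist",c,269.11,143.72),("wrist",c,350.1,199.03),("top",None,315.15,173.35),("top",None,369.28,181.66)):print(ray(n,u,v,z,cc).round(4))
to(STOP,.145,-62)
E
```

```text
19.9
-6.0
-31.0
-57.7
22.33680672722039
[ 0.5257 -0.0015  0.085 ]
[ 0.5059 -0.1123  0.085 ]
[ 0.5253 -0.0008  0.085 ]
[ 0.5053 -0.1112  0.085 ]Traceback (most recent call last):
  File "<stdin>", line 10, in <module>
  File "h.py", line 12, in to
    print("t",s["clock"],"pos",s["tool_pos"].round(4),"jaw",a.round(2),"tilt",M[2].round(4),"w",s["width"].round(4),"F",s["force"].round(1),"T",s["torque"].round(2))
                                                                                                ^^^^^^^^^^^^^^^^
AttributeError: 'float' object has no attribute 'round'
```

```bash
sed -i 's/s\["width"\].round(4)/round(float(s["width"]),4)/' h.py; python3 -c "
from h import *
to(STOP,.145,-69)"
```

```text
t 1.8167 pos [ 0.4989 -0.0782  0.2503] jaw -65.64 tilt [-3.0e-04 -1.0e+00 -1.3e-03] w 0.065 F [-0.5  0.1 -0.2] T [-0.04 -0.04 -0.02]
 d tool [-0.0558  0.1054 -0.059 ]
 ay 0.0586 tilt fix ax,az [ 0.0013  0.     -0.0003]
```

Request:
arm_command:
  rows:
    - {"dx": -0.0192,"dy": 0.018,"dz": -0.0204,"ax": 0,"ay": 0,"az": 0}
    - {"dx": -0.0192,"dy": 0.018,"dz": -0.0204,"ax": 0,"ay": 0,"az": 0}
    - {"dx": -0.0193,"dy": 0.018,"dz": -0.0204,"ax": 0,"ay": 0,"az": 0}
    - {"dx": 0,"dy": 0.025,"dz": 0,"ax": 0,"ay": 0,"az": 0}
    - {"dx": 0,"dy": 0.026,"dz": 0,"ax": 0,"ay": 0,"az": 0}

```text
clock: 2.23
tool_pos: [0.5263, -0.0011, 0.1449]
tool_rot: [-0.425, 1.988, -1.988]
force: [-0.5, -0.5, -0.3]
width: 0.0652
```

Request:
arm_command:
  rows:
    - {"dx": 0,"dy": 0,"dz": 0,"ax": 0,"ay": 0,"az": 0}
    - {"dx": 0,"dy": 0,"dz": 0,"ax": 0,"ay": 0,"az": 0}
    - {"dx": 0,"dy": 0,"dz": 0,"ax": 0,"ay": 0,"az": 0}
    - {"dx": 0,"dy": 0,"dz": 0,"ax": 0,"ay": 0,"az": 0}
    - {"dx": 0,"dy": 0,"dz": 0,"ax": 0,"ay": 0,"az": 0}

```text
clock: 2.65
tool_pos: [0.5268, -0.0024, 0.1472]
tool_rot: [-0.42, 1.989, -1.99]
force: [0.3, 0.9, -0.1]
width: 0.0653
```

```bash
python3 -c "
from h import *
to(STOP,.106,-66)
cv2.imwrite('pics/w2.png',grab_frame('wrist')[:,:,::-1])"
```

```text
t 2.65 pos [ 0.5268 -0.0024  0.1472] jaw -66.0 tilt [-0.0022 -1.      0.0013] w 0.0653 F [ 0.3  0.9 -0.1] T [ 0.01  0.02 -0.06]
 d tool [ 0.0009  0.0412 -0.0016]
 ay -0.0 tilt fix ax,az [-0.0013 -0.     -0.0022]
```

View pics/w2.png

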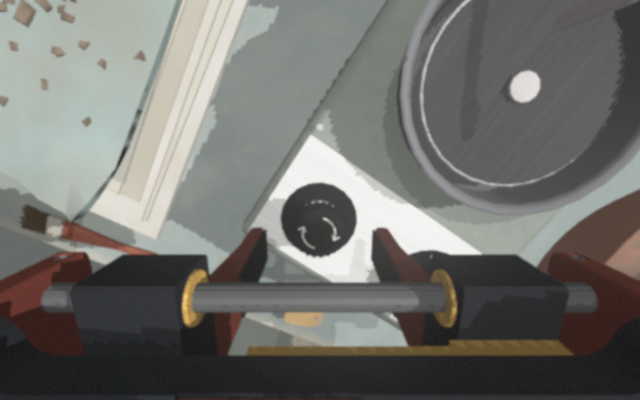

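Wrist view: the head is centred at about (319,219), between the fingertips at 265 and 373. I'll descend and grip the rim.

Request:
arm_command:
  rows:
    - {"dx": 0.0005,"dy": 0.012,"dz": -0.001,"ax": 0,"ay": 0,"az": 0}
    - {"dx": 0,"dy": 0.012,"dz": 0,"ax": 0,"ay": 0,"az": 0}
    - {"dx": 0,"dy": 0.012,"dz": 0,"ax": 0,"ay": 0,"az": 0}
    - {"dx": 0,"dy": 0.007,"dz": 0,"ax": 0,"ay": 0,"az": 0}
    - {"dx": 0,"dy": 0,"dz": 0,"ax": 0,"ay": 0,"az": 0}

```text
clock: 3.12
tool_pos: [0.5244, -0.0014, 0.1019]
tool_rot: [-0.425, 1.991, -1.99]
force: [-0.0, 0.4, -0.6]
width: 0.0646
```

Request:
arm_command:
  rows:
    - {"dx": 0,"dy": 0,"dz": 0,"ax": 0,"ay": 0,"az": 0}
    - {"dx": 0,"dy": 0,"dz": 0,"ax": 0,"ay": 0,"az": 0}
    - {"dx": 0,"dy": 0,"dz": 0,"ax": 0,"ay": 0,"az": 0}
    - {"dx": 0,"dy": 0,"dz": 0,"ax": 0,"ay": 0,"az": 0}
    - {"dx": 0,"dy": 0,"dz": 0,"ax": 0,"ay": 0,"az": 0}

```text
clock: 3.53
tool_pos: [0.5253, -0.0012, 0.1031]
tool_rot: [-0.423, 1.989, -1.99]
force: [-0.3, 0.5, -0.7]
width: 0.0651
```

Request:
arm_command:
  rows:
    - {"dx": 0,"dy": 0,"dz": 0,"ax": 0,"ay": 0,"az": 0}
    - {"dx": 0,"dy": 0,"dz": 0,"ax": 0,"ay": 0,"az": 0}
    - {"dx": 0,"dy": 0,"dz": 0,"ax": 0,"ay": 0,"az": 0}
    - {"dx": 0,"dy": 0,"dz": 0,"ax": 0,"ay": 0,"az": 0}
    - {"dx": 0,"dy": 0,"dz": 0,"ax": 0,"ay": 0,"az": 0}
  hand: 0.03
  squeeze: 30

```text
clock: 3.95
tool_pos: [0.5256, -0.0023, 0.1028]
tool_rot: [-0.423, 1.989, -1.991]
force: [1.3, -3.1, 0.6]
width: 0.0387
```

Request:
arm_command:
  rows:
    - {"dx": 0,"dy": 0,"dz": 0,"ax": 0,"ay": 0,"az": 0}
    - {"dx": 0,"dy": 0,"dz": 0,"ax": 0,"ay": 0,"az": 0}
    - {"dx": 0,"dy": 0,"dz": 0,"ax": 0,"ay": 0,"az": 0}
    - {"dx": 0,"dy": 0,"dz": 0,"ax": 0,"ay": 0,"az": 0}
    - {"dx": 0,"dy": 0,"dz": 0,"ax": 0,"ay": 0,"az": 0}

```text
clock: 4.37
tool_pos: [0.5256, -0.0023, 0.1028]
tool_rot: [-0.422, 1.989, -1.991]
force: [2.2, -5.5, 0.9]
width: 0.0386
```

Request:
arm_command:
  rows:
    - {"dx": 0,"dy": 0.002,"dz": 0,"ax": 0,"ay": 0,"az": 0}
    - {"dx": 0,"dy": 0.002,"dz": 0,"ax": 0,"ay": 0,"az": 0}
    - {"dx": 0,"dy": 0.002,"dz": 0,"ax": 0,"ay": 0,"az": 0}
    - {"dx": 0,"dy": 0.002,"dz": 0,"ax": 0,"ay": 0,"az": 0}
    - {"dx": 0,"dy": 0,"dz": 0,"ax": 0,"ay": 0,"az": 0}

```text
clock: 4.78
tool_pos: [0.5256, -0.0022, 0.0952]
tool_rot: [-0.422, 1.989, -1.992]
force: [0.6, -5.0, 5.3]
width: 0.0384
```

Request:
arm_command:
  rows:
    - {"dx": 0,"dy": 0,"dz": 0,"ax": 0,"ay": 0,"az": 0}
    - {"dx": 0,"dy": 0,"dz": 0,"ax": 0,"ay": 0,"az": 0}
    - {"dx": 0,"dy": 0,"dz": 0,"ax": 0,"ay": 0,"az": 0}
    - {"dx": 0,"dy": 0,"dz": 0,"ax": 0,"ay": 0,"az": 0}
    - {"dx": 0,"dy": 0,"dz": 0,"ax": 0,"ay": 0,"az": 0}

```text
clock: 5.2
tool_pos: [0.5257, -0.0022, 0.0952]
tool_rot: [-0.422, 1.989, -1.991]
force: [0.8, -4.6, 5.4]
width: 0.0384
```

Request:
arm_command:
  rows:
    - {"dx": 0,"dy": 0.0008,"dz": 0,"ax": 0,"ay": 0,"az": 0}
    - {"dx": 0,"dy": 0,"dz": 0,"ax": 0,"ay": 0,"az": 0}
    - {"dx": 0,"dy": 0,"dz": 0,"ax": 0,"ay": 0,"az": 0}
    - {"dx": 0,"dy": 0,"dz": 0,"ax": 0,"ay": 0,"az": 0}
    - {"dx": 0,"dy": 0,"dz": 0,"ax": 0,"ay": 0,"az": 0}

```text
clock: 5.62
tool_pos: [0.5257, -0.0022, 0.0951]
tool_rot: [-0.422, 1.988, -1.992]
force: [-2.4, -5.2, 11.8]
width: 0.0381
```

Bottomed out: the force rises steeply for only 0.1 mm more travel. Now twist clockwise while rising.

Request:
arm_command:
  rows:
    - {"dx": 0,"dy": -0.0012,"dz": 0,"ax": 0,"ay": 0.1,"az": 0}
    - {"dx": 0,"dy": -0.0006,"dz": 0,"ax": 0,"ay": 0.1,"az": 0}
    - {"dx": 0,"dy": -0.0005,"dz": 0,"ax": 0,"ay": 0.1,"az": 0}
    - {"dx": 0,"dy": -0.0005,"dz": 0,"ax": 0,"ay": 0.1,"az": 0}
    - {"dx": 0,"dy": -0.0005,"dz": 0,"ax": 0,"ay": 0.1,"az": 0}

```text
clock: 6.03
tool_pos: [0.5256, -0.0023, 0.0973]
tool_rot: [-0.095, -2.177, 2.179]
force: [3.0, -4.4, -1.3]
width: 0.0381
```

Request:
arm_command:
  rows:
    - {"dx": 0,"dy": -0.0005,"dz": 0,"ax": 0,"ay": 0.1,"az": 0}
    - {"dx": 0,"dy": -0.0005,"dz": 0,"ax": 0,"ay": 0.1,"az": 0}
    - {"dx": 0,"dy": -0.0005,"dz": 0,"ax": 0,"ay": 0.1,"az": 0}
    - {"dx": 0,"dy": 0,"dz": 0,"ax": 0,"ay": 0.0,"az": 0}
    - {"dx": 0,"dy": 0,"dz": 0,"ax": 0,"ay": 0.0,"az": 0}

```text
clock: 6.45
tool_pos: [0.5257, -0.0024, 0.099]
tool_rot: [-0.39, -2.012, 2.014]
force: [-0.1, -6.2, 2.1]
width: 0.0383
```

```bash
python3 -c "
from h import *
to(STOP,.106,-66)"
```

```text
t 6.45 pos [ 0.5257 -0.0024  0.099 ] jaw -111.86 tilt [-1.7e-03 -1.0e+00  8.0e-04] w 0.0383 F [-0.1 -6.2  2.1] T [-1.1  -0.34  0.03]
 d tool [ 0.0006 -0.007  -0.0009]
 ay -0.8004 tilt fix ax,az [-0.0008 -0.     -0.0017]
```

Request:
arm_command:
  rows:
    - {"dx": 0,"dy": 0,"dz": 0,"ax": 0,"ay": 0,"az": 0}
    - {"dx": 0,"dy": 0,"dz": 0,"ax": 0,"ay": 0,"az": 0}
    - {"dx": 0,"dy": 0,"dz": 0,"ax": 0,"ay": 0,"az": 0}
    - {"dx": 0,"dy": 0,"dz": 0,"ax": 0,"ay": 0,"az": 0}
    - {"dx": 0,"dy": 0,"dz": 0,"ax": 0,"ay": 0,"az": 0}
  hand: 0.065

```text
clock: 6.87
tool_pos: [0.5249, -0.0007, 0.0985]
tool_rot: [-0.386, -2.014, 2.013]
force: [-0.4, 0.3, 0.8]
width: 0.0645
```

Request:
arm_command:
  rows:
    - {"dx": 0,"dy": -0.01,"dz": 0,"ax": 0,"ay": 0,"az": 0}
    - {"dx": 0,"dy": -0.012,"dz": 0,"ax": 0,"ay": 0,"az": 0}
    - {"dx": 0,"dy": -0.014,"dz": 0,"ax": 0,"ay": -0.1,"az": 0}
    - {"dx": 0,"dy": -0.014,"dz": 0,"ax": 0,"ay": -0.12,"az": 0}
    - {"dx": 0,"dy": 0,"dz": 0,"ax": 0,"ay": -0.12,"az": 0}

```text
clock: 7.28
tool_pos: [0.5267, -0.0009, 0.152]
tool_rot: [-0.043, -2.206, 2.206]
force: [0.4, -0.3, 0.7]
width: 0.0648
```

Request:
arm_command:
  rows:
    - {"dx": 0,"dy": 0,"dz": 0,"ax": 0,"ay": -0.12,"az": 0}
    - {"dx": 0,"dy": 0,"dz": 0,"ax": 0,"ay": -0.12,"az": 0}
    - {"dx": 0,"dy": 0,"dz": 0,"ax": 0,"ay": -0.12,"az": 0}
    - {"dx": 0,"dy": 0,"dz": 0,"ax": 0,"ay": -0.05,"az": 0}
    - {"dx": 0,"dy": 0,"dz": 0,"ax": 0,"ay": 0,"az": 0}

```text
clock: 7.7
tool_pos: [0.5251, -0.0012, 0.1493]
tool_rot: [-0.379, 2.018, -2.018]
force: [0.1, 0.5, -0.8]
width: 0.065
```

```bash
python3 -c "
from h import *
to(DIAL,.15,-69)
a=grab_frame('side')[170:235,280:400,::-1]
b=grab_frame('wrist')[100:280,200:500,::-1]
a=cv2.resize(a,(600,325),interpolation=2);b=cv2.resize(b,(600,270))
cv2.imwrite('pics/s3.png',np.vstack([a,b]))"
```

```text
t 7.7 pos [ 0.5251 -0.0012  0.1493] jaw -68.69 tilt [-4.e-04 -1.e+00  1.e-04] w 0.065 F [ 0.1  0.5 -0.8] T [ 0.01 -0.03 -0.04]
 d tool [ 0.0584 -0.0007  0.0958]
 ay 0.0055 tilt fix ax,az [-0.0001 -0.     -0.0004]
```

View pics/s3.png

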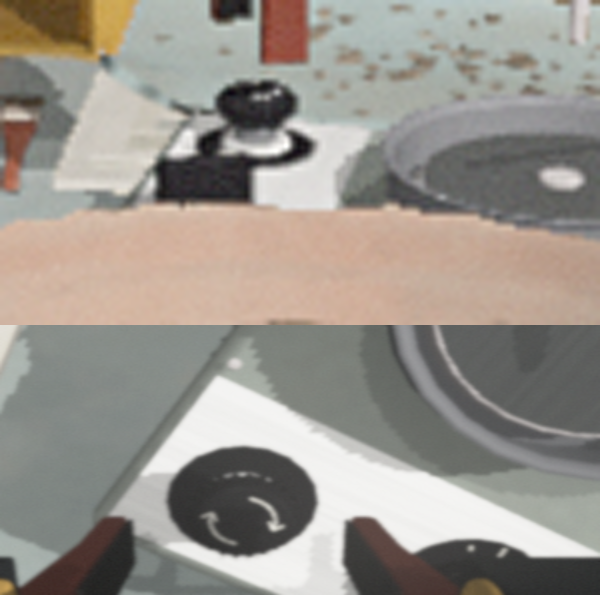

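The button is up again and its arrows are back in their original direction. Next, move over the dial.

Request:
arm_command:
  rows:
    - {"dx": 0.013,"dy": 0,"dz": 0.0213,"ax": 0,"ay": 0,"az": 0}
    - {"dx": 0.013,"dy": 0,"dz": 0.0213,"ax": 0,"ay": 0,"az": 0}
    - {"dx": 0.013,"dy": 0,"dz": 0.0213,"ax": 0,"ay": 0,"az": 0}
    - {"dx": 0.013,"dy": 0,"dz": 0.0213,"ax": 0,"ay": 0,"az": 0}
    - {"dx": 0.0064,"dy": 0,"dz": 0.0106,"ax": 0,"ay": 0,"az": 0}
  hand: 0.045

```text
clock: 8.22
tool_pos: [0.5045, -0.1149, 0.1489]
tool_rot: [-0.374, 2.021, -2.024]
force: [1.0, 0.6, 0.3]
width: 0.0449
```

Request:
arm_command:
  rows:
    - {"dx": 0,"dy": 0,"dz": 0,"ax": 0,"ay": 0,"az": 0}
    - {"dx": 0,"dy": 0,"dz": 0,"ax": 0,"ay": 0,"az": 0}
    - {"dx": 0,"dy": 0,"dz": 0,"ax": 0,"ay": 0,"az": 0}
    - {"dx": 0,"dy": 0,"dz": 0,"ax": 0,"ay": 0,"az": 0}
    - {"dx": 0,"dy": 0,"dz": 0,"ax": 0,"ay": 0,"az": 0}

```text
clock: 8.63
tool_pos: [0.5055, -0.1103, 0.1487]
tool_rot: [-0.379, 2.019, -2.018]
force: [0.0, 0.2, -0.0]
width: 0.0453
```

```bash
python3 -c "
from h import *
to(DIAL,.106,-69)
b=grab_frame('wrist')[120:300,200:440,::-1]
cv2.imwrite('pics/w4.png',cv2.resize(b,None,fx=3,fy=3,interpolation=2))"
```

```text
t 8.6333 pos [ 0.5055 -0.1103  0.1487] jaw -68.71 tilt [-3.e-04 -1.e+00 -3.e-04] w 0.0453 F [ 0.   0.2 -0. ] T [ 0.   -0.04 -0.03]
 d tool [0.0005 0.0427 0.0014]
 ay 0.005 tilt fix ax,az [ 0.0003 -0.     -0.0003]
```

View pics/w4.png

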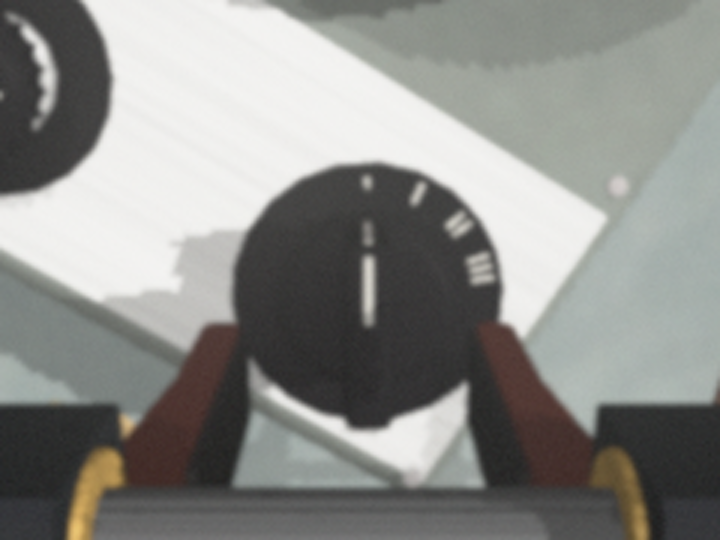

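Wrist view: the bar is vertical in the image and parallel to the pads, at crop x≈368. The jaw middle is at 359, so shift +2 mm along tool z, descend and grip.

Request:
arm_command:
  rows:
    - {"dx": 0.0005,"dy": 0.012,"dz": 0.002,"ax": 0,"ay": 0,"az": 0}
    - {"dx": 0,"dy": 0.012,"dz": 0,"ax": 0,"ay": 0,"az": 0}
    - {"dx": 0,"dy": 0.012,"dz": 0,"ax": 0,"ay": 0,"az": 0}
    - {"dx": 0,"dy": 0.006,"dz": 0,"ax": 0,"ay": 0,"az": 0}
    - {"dx": 0,"dy": 0,"dz": 0,"ax": 0,"ay": 0,"az": 0}

```text
clock: 9.1
tool_pos: [0.5047, -0.1131, 0.1054]
tool_rot: [-0.381, 2.021, -2.019]
force: [-0.7, 0.8, 0.2]
width: 0.0451
```

Request:
arm_command:
  rows:
    - {"dx": 0,"dy": 0,"dz": 0,"ax": 0,"ay": 0,"az": 0}
    - {"dx": 0,"dy": 0,"dz": 0,"ax": 0,"ay": 0,"az": 0}
    - {"dx": 0,"dy": 0,"dz": 0,"ax": 0,"ay": 0,"az": 0}
    - {"dx": 0,"dy": 0,"dz": 0,"ax": 0,"ay": 0,"az": 0}
    - {"dx": 0,"dy": 0,"dz": 0,"ax": 0,"ay": 0,"az": 0}

```text
clock: 9.52
tool_pos: [0.5058, -0.1138, 0.1071]
tool_rot: [-0.377, 2.019, -2.02]
force: [0.8, -1.1, -0.3]
width: 0.0448
```

Request:
arm_command:
  rows:
    - {"dx": 0,"dy": 0,"dz": 0,"ax": 0,"ay": 0,"az": 0}
    - {"dx": 0,"dy": 0,"dz": 0,"ax": 0,"ay": 0,"az": 0}
    - {"dx": 0,"dy": 0,"dz": 0,"ax": 0,"ay": 0,"az": 0}
    - {"dx": 0,"dy": 0,"dz": 0,"ax": 0,"ay": 0,"az": 0}
    - {"dx": 0,"dy": 0,"dz": 0,"ax": 0,"ay": 0,"az": 0}
  hand: 0.0
  squeeze: 40

```text
clock: 9.93
tool_pos: [0.5055, -0.1137, 0.1066]
tool_rot: [-0.378, 2.02, -2.02]
force: [-0.2, 0.1, -0.1]
width: 0.0152
```

Request:
arm_command:
  rows:
    - {"dx": 0,"dy": 0,"dz": 0,"ax": 0,"ay": 0,"az": 0}
    - {"dx": 0,"dy": 0,"dz": 0,"ax": 0,"ay": 0,"az": 0}
    - {"dx": 0,"dy": 0,"dz": 0,"ax": 0,"ay": 0,"az": 0}
    - {"dx": 0,"dy": 0,"dz": 0,"ax": 0,"ay": 0,"az": 0}
    - {"dx": 0,"dy": 0,"dz": 0,"ax": 0,"ay": 0,"az": 0}

```text
clock: 10.35
tool_pos: [0.5053, -0.1131, 0.1066]
tool_rot: [-0.379, 2.02, -2.019]
force: [-1.6, 4.4, 3.2]
width: 0.0116
```

```bash
python3 -c "
from h import *
to(DIAL,.107,-69);print(telemetry.sense()['joints'].round(2))"
```

```text
t 10.35 pos [ 0.5053 -0.1131  0.1066] jaw -68.79 tilt [ 3.e-04 -1.e+00 -7.e-04] w 0.0116 F [-1.6  4.4  3.2] T [ 0.94  0.49 -0.01]
 d tool [-0.0008 -0.0004 -0.0012]
 ay 0.0037 tilt fix ax,az [0.0007 0.     0.0003]
[ 0.36  0.4  -0.29  1.97  0.15  0.8  -1.22]
```

Request:
arm_command:
  rows:
    - {"dx": 0,"dy": 0,"dz": 0,"ax": 0,"ay": 0.1,"az": 0}
    - {"dx": 0,"dy": 0,"dz": 0,"ax": 0,"ay": 0.1,"az": 0}
    - {"dx": 0,"dy": 0,"dz": 0,"ax": 0,"ay": 0.1,"az": 0}
    - {"dx": 0,"dy": 0,"dz": 0,"ax": 0,"ay": 0.1,"az": 0}
    - {"dx": 0,"dy": 0,"dz": 0,"ax": 0,"ay": 0.1,"az": 0}

```text
clock: 10.77
tool_pos: [0.5053, -0.1129, 0.1066]
tool_rot: [-0.144, -2.152, 2.151]
force: [-1.4, 4.7, 3.7]
width: 0.0117
```

Request:
arm_command:
  rows:
    - {"dx": 0,"dy": 0,"dz": 0,"ax": 0,"ay": 0.1,"az": 0}
    - {"dx": 0,"dy": 0,"dz": 0,"ax": 0,"ay": 0.1,"az": 0}
    - {"dx": 0,"dy": 0,"dz": 0,"ax": 0,"ay": 0.1,"az": 0}
    - {"dx": 0,"dy": 0,"dz": 0,"ax": 0,"ay": 0.1,"az": 0}
    - {"dx": 0,"dy": 0,"dz": 0,"ax": 0,"ay": 0,"az": 0}

```text
clock: 11.18
tool_pos: [0.5053, -0.1128, 0.1066]
tool_rot: [-0.526, -1.92, 1.919]
force: [-1.1, 5.4, 2.4]
width: 0.0118
```

```bash
python3 -c "
from h import *
to(DIAL,.107,-144);print(telemetry.sense()['joints'].round(2))"
```

```text
t 11.1833 pos [ 0.5053 -0.1128  0.1066] jaw -120.69 tilt [ 9.e-04 -1.e+00 -3.e-04] w 0.0118 F [-1.1  5.4  2.4] T [1.14 0.47 0.04]
 d tool [ 0.0003 -0.0004 -0.0011]
 ay 0.4069 tilt fix ax,az [ 0.0003 -0.      0.0009]
[ 0.19  0.38 -0.08  1.98  0.04  0.78 -2.02]
```

Request:
arm_command:
  rows:
    - {"dx": 0,"dy": 0,"dz": 0,"ax": 0,"ay": 0.1,"az": 0}
    - {"dx": 0,"dy": 0,"dz": 0,"ax": 0,"ay": 0.1,"az": 0}
    - {"dx": 0,"dy": 0,"dz": 0,"ax": 0,"ay": 0.1,"az": 0}
    - {"dx": 0,"dy": 0,"dz": 0,"ax": 0,"ay": 0.08,"az": 0}
    - {"dx": 0,"dy": 0,"dz": 0,"ax": 0,"ay": 0.04,"az": 0}

```text
clock: 11.6
tool_pos: [0.5054, -0.1126, 0.1066]
tool_rot: [-0.85, -1.648, 1.647]
force: [-0.5, 5.5, 3.3]
width: 0.0118
```

Request:
arm_command:
  rows:
    - {"dx": 0,"dy": 0,"dz": 0,"ax": 0,"ay": 0,"az": 0}
    - {"dx": 0,"dy": 0,"dz": 0,"ax": 0,"ay": 0,"az": 0}
    - {"dx": 0,"dy": 0,"dz": 0,"ax": 0,"ay": 0,"az": 0}
    - {"dx": 0,"dy": 0,"dz": 0,"ax": 0,"ay": 0,"az": 0}
    - {"dx": 0,"dy": 0,"dz": 0,"ax": 0,"ay": 0,"az": 0}

```text
clock: 12.02
tool_pos: [0.5054, -0.1126, 0.1067]
tool_rot: [-0.847, -1.651, 1.65]
force: [-1.0, 4.6, 0.3]
width: 0.0119
```

```bash
python3 -c "
from h import *
to(DIAL,.107,-144);print(telemetry.sense()['joints'].round(2))
b=grab_frame('wrist')[120:300,200:440,::-1]
t=grab_frame('top')[120:260,180:440,::-1]
cv2.imwrite('pics/w5.png',np.vstack([cv2.resize(b,(400,300),interpolation=2),cv2.resize(t,(400,215),interpolation=2)]))"
```

```text
t 12.0167 pos [ 0.5054 -0.1126  0.1067] jaw -144.37 tilt [ 1.e-03 -1.e+00 -2.e-04] w 0.0119 F [-1.   4.6  0.3] T [1.24 0.44 0.1 ]
 d tool [ 0.0006 -0.0003 -0.0007]
 ay -0.0064 tilt fix ax,az [ 0.0002 -0.      0.001 ]
[ 0.12  0.38  0.01  1.98 -0.01  0.78 -2.39]
```

View pics/w5.png

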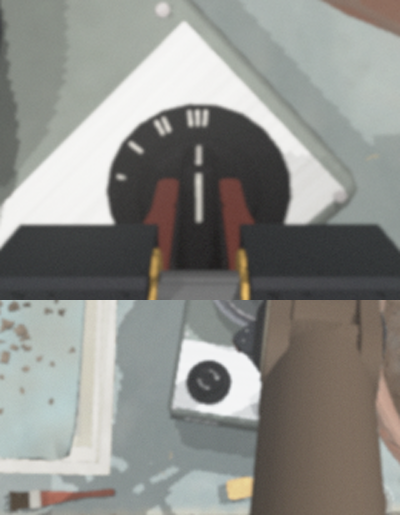

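The pointer lines up with III, the bar is square in the jaws, and the jaws have turned 1.32 rad with about 0.1 N m reaction. The stop button, lens and brush look undisturbed. Handing in.

```bash
python3 -c "
from bench import *
s=telemetry.sense();print(s['clock'],s['qd'].round(3),s['width']);print(hand_in())"
```

```text
12.1167 [ 0.001 -0.001 -0.     0.001  0.001 -0.003 -0.   ] 0.011737353891880933
the job is handed in; nothing more can be done
None
```

I did the whole job and handed it in at 12.1 s, with the gripper still holding the dial in its third position; the hand-in reports no verdict.

- **Stop button:** I gripped the head by its rim and pushed it 7.6 mm down. At the bottom the force rose to about 12 N, and I held it there. I then twisted it 0.80 rad clockwise while rising with it, and let go. The pictures afterwards show it up, with its arrows back in their original direction.
- **Dial:** I gripped it across the bar with 40 N set and turned it 1.32 rad, measured from the jaw angle. In the last wrist picture the pointer lines up with the III mark. The jaws read 11.7 mm on the 12 mm bar, the reaction torque was about 0.10 N m, and the arm was at rest.
- **Bystanders:** The lens and brush look undisturbed in the last top picture. The dish was hidden behind the arm there, so I didn't check it; the arm's path kept well above it.
- **Disagreement found on the way:** My first button and dial positions from the top and wrist cameras differed by 4–7 mm. I had taken the flat black scale rings on the deck for the knobs. With the rings placed at deck height, the two cameras agreed to about 1 mm.

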